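# Slide the plaster mould into its stand and clip the clamp over its bar

## Task

Get the plaster mould ready for casting: slide it across the bench, round the standing cat figures, fully home into the grey clamp stand with its barred lug facing out and the clamp still open. Then swing the stand's clamp arm over the top of the mould and press its end down until the sprung latch snaps in under the bar of the lug. Keep the mould flat on the bench all the time, and leave everything else where it stands, upright.

Things in the scene. Friction and masses are not known exactly. Their poses are not given: they have to be found in the camera images.
- mould: Loose white plaster block with a steel band, 80 (x) x 90 (y) x 80 mm high, 0.8 kg. Origin: centre of underside. On its front (-x) face a steel lug to pinch from above: two upright cheeks, 6 mm thick, outer faces at y = +-25, x = -40 to -78, z = 40 to 72 mm, joined by a round bar 12 mm thick along y at x = -60, z = 56 mm.
- pin (a point): Middle of the round bar in the mould's lug (mould frame -60, 0, 56 mm).
- stand: Grey U-shaped stand fixed on the bench. Origin: on the bench, where the mould's origin belongs; +x: the way the mould slides in (home, both x axes agree). Stop face at x = +40 mm, 60 high, 124 wide; fences 98 mm apart, 34 high, x = +48 to -8, then guides flaring to 145 mm apart at x = -42 mm. Hinge cheeks behind the stop rise to z = 114 mm.
- clamp_hinge (a point): Hinge axis of the clamp arm (along the stand's y), at x = +60, z = 100 mm in the stand frame.
- clamp_arm (a joint): Angle of the steel clamp arm (24 mm wide, 10 mm thick, 144 mm long from the hinge to its thumb plate's end). 0: closed, level, pointing to the stand's -x over the mould, its rubber foot on the mould's top; pi/2: upright; grows as it opens, up to 2.05. Open, it leans back beyond upright, the latch jutting forward from its end. It stays where it is left (stiff hinge, about 2 N at its end).
- thumb (a point): Middle of the upper face of the thumb plate (34 x 40 mm) on the arm's end: 127 mm from the hinge along the arm, 9 mm above the arm's centre line. Press here.
- clamp_latch (a joint): Angle of the sprung latch, a 22 mm wide, 90 mm long steel hook hinged 132 mm out on the arm. 0: at rest, square to the arm (hanging straight down when the arm is closed); grows as the hook is forced outward over the bar, then it springs back. Clipping takes about 5 to 15 N at the thumb plate.
- toe (a point): Upper tip of the latch's toe, the part that catches under the bar: 56 mm down the latch, 15 mm towards the mould.
- cat_a: White ceramic sitting cat figure, 90 mm tall, foot 56 mm across, fragile, loose, standing on the bench. Origin: centre of its underside.
- cat_b: Second cat figure, the same as the first.
- cat_c: Third cat figure, the same as the first.
- mug: Blue ceramic mug, radius 38 mm, 85 mm tall, handle at its +y reaching about 70 mm from the axis. Origin: centre of its underside.
- glaze_jar: Closed glaze jar, radius 34 mm, 100 mm tall. Origin: centre of its underside.
- brush: Brush lying on the bench along its x axis, about 200 mm long.
- funnel: Yellow plastic funnel standing mouth down, radius 62 mm, 105 mm tall. Origin: centre of its underside.
- sponge: Orange block, 110 x 70 x 35 mm. Origin: centre of its underside.
There are look-alikes about, which are no part of the job. What is shaped like the cat_c but turquoise is not meant.

How it is judged (in metres and radians):
On the way, in this order (a step that is already met when the one before it is completed fails the run):
1. the mould stands fully home in the stand, lug outward, with the clamp arm still open (x of mould in the frame of stand between -0.01 and 0.008 m and y of mould in the frame of stand between -0.008 and 0.008 m and angle between the x axis of mould and the x axis of stand, either way round below 0.1 rad and angle between mould's own z axis and vertical below 0.06 rad and x of pin in the frame of stand below -0.04 m and value of joint clamp_arm above 0.8 rad), for 0.2 s.
2. the latch has snapped in under the bar (z of toe in the frame of mould below 0.049 m and x of toe in the frame of mould above -0.063 m and y of toe in the frame of mould between -0.014 and 0.014 m and value of joint clamp_arm below 0.08 rad and value of joint clamp_latch below 0.12 rad), for 0.2 s.
At the end, for the whole second after the job is handed in: The mould stands home in the stand (within 10 mm along and 8 mm across, square within 0.1 rad, flat), the clamp arm is closed (below 0.08 rad), the latch is back at rest (below 0.12 rad) with its toe under the bar of the lug, everything is at rest, and all bystanders stand as they did (all of step 2 and x of mould in the frame of stand between -0.01 and 0.008 m and y of mould in the frame of stand between -0.008 and 0.008 m and angle between the x axis of mould and the x axis of stand, either way round below 0.1 rad and angle between mould's own z axis and vertical below 0.06 rad and x of pin in the frame of stand below -0.04 m and angle between each of cat_a, cat_b, cat_c, mug, glaze_jar, funnel, sponge's own z axis and vertical below 0.25 rad and linear speed of mould below 0.02 m/s and velocity of joint clamp_arm below 0.1 rad/s); the robot touches nothing.
It fails at once if a bystander is shifted by more than 30 mm or tipped over (distance of any of cat_a, cat_b, cat_c, mug, glaze_jar, brush, funnel, sponge from where it was at the start of the episode above 0.03 m or not (angle between cat_a's own z axis and vertical below 0.25 rad) or not (angle between cat_b's own z axis and vertical below 0.25 rad) or not (angle between cat_c's own z axis and vertical below 0.25 rad) or not (angle between mug's own z axis and vertical below 0.25 rad) or not (angle between glaze_jar's own z axis and vertical below 0.25 rad) or not (angle between funnel's own z axis and vertical below 0.25 rad) or not (angle between sponge's own z axis and vertical below 0.25 rad)).
It fails at once if the mould is tilted or lifted off the bench (angle between mould's own z axis and vertical above 0.2 rad or height (world z) of mould above 0.015 m).
It also fails if it takes over 59 s, if anything falls off the work surface, if the arm or the gripper's body presses on something with over 40 N, if the wrist force passes 120 N, or if a joint passes its speed limit or range.

## Robot

A 7-joint arm with a two-finger parallel gripper is mounted at the origin on the work surface. World frame = base frame: x ahead of the robot, y to its left, z up, the work surface at z = 0. Lengths are in m, angles in degrees, forces in N, time in s.
With the tool pointing down it reaches from about 0.425 to 0.875 m from the base axis. Payload 4.7 kg.
Tool frame: the origin (TCP) lies at the very end of the fingers, on their centre line; the grasp point (between the pads) lies 19 mm behind it; z points along the fingers, y is the line along which they close (so a half turn about z gives the same grasp; the last joint's range is limited). The gripper opens to 87 mm and grips with 3 to 60 N. Pads are 19 mm wide; open, the fingers measure 117 mm over their backs; the gripper's body (75 mm by 190 mm) begins 51 mm behind the grasp point.
Start: joints at [-67.431, 18.392, -4.016, 83.108, 1.295, 78.541, -3.26], TCP at [0.241, 0.604, 0.223] pointing down, gripper open.
Joint ranges: [-163.93, 163.93], [-17.29, 119.83], [-79.2, 71.16], [3.27, 140.29], [-89.18, 269.18], [5.43, 117.66], [-154.24, 154.24]. Speed limits (degrees/s): [147.25, 147.25, 180, 180, 180, 180, 180].

## Interface

Orientations are given as [roll, pitch, yaw] about the fixed x, y, z axes, in that order (R = Rz(yaw) Ry(pitch) Rx(roll)).
In Python, from cell import get_obs, cams, ticket, finder gives the robot as it stands.
- The arm moves only by the shell command python3 -m creep 'ROWS' [FORCE]. ROWS is text: rows parted by semicolons, each of 5 numbers parted by spaces: the shift along the world's x, y, z in m, then the turn about the world's z in degrees, then the finger opening in m, from 0 to 0.087. A call has 1 to 8 rows; each row shifts and turns the commanded pose from where the row before left it; what a row does not reach is not made up. A row lasts 1/8 s, in which the tool goes at most 62.5 mm and 10.7 degrees, less where a joint would pass 70% of its speed; a pose out of reach is approached as far as the arm can. A call with a gripper value outside its range is refused whole. The fingers move at their own pace and stop on an object; FORCE is the grip in N (left out, the last holds). Time passes only in rows, so rows that do not move let the fingers close. It gives the time, the measured TCP pose, the force, the opening and the grip force at its end, in the units of the state.
- get_obs(): the state, without advancing time (a new reading comes with each control period).
- cams.read_camera(name): name is "scene" or "side" or "wrist"; returns the picture (384x512x3 uint8, red, green, blue); there is no depth.
- cams.calibration(name): a dict with "fx", "fy", "cx", "cy" (pixels), "k1" (the pictures are not rectified: a ray, as slopes to the right and down, at radius r is drawn at 1 + k1 r^2 times it, then the intrinsics apply), "extrinsics" (4x4, takes a point from world to camera coordinates). Camera axes: x right, y down, z forward; pixel columns grow to the right and rows downward; lengths in m; the calibration is good to about 2 mm. A picture is of the moment at which its call begins: read the wrist's pose just before it. calibration takes no time and is no camera call; for the wrist camera it gives the pose at the moment of the call.
- ticket.sign_off(): hands the job in; it is judged then, once.
Trained networks look in the newest picture that a camera, given by its name, has taken for a name from the list of things; names that differ only in an ending like _2 or _b are one class to them, and where a whole thing is asked for, a point or a joint stands for the part that bears it (a point fixed in the world has none). Each returns a list of dicts, best first, with "p" (0 to 1); they miss things now and then, are a little off and sometimes report something else, mostly with a low value. They report only what shows in the picture. A call takes as long as a camera call. They do not tell look-alikes from the thing itself.
- finder.masks_of(name, camera): "mask" (384x512 bool, what is visible of it) and "xy" ([column, row] in pixels, amid what is visible of it).
- finder.tip_of(name, camera): "xy" ([column, row] in pixels: a listed point, or the origin of a listed thing).
The state is a dict: "time_s": time; "qpos": joint angles; "joint_velocities": joint speeds; "effort": joint torques, N m; "tool_pos": TCP position; "tool_rot": TCP orientation; "force": force on the tool from outside, world axes, zero at the start; "wrist_torque": the same for the moment, N m; "grip_width": finger opening in m; "grasp_force": force on a finger pad.
Only numpy, scipy, OpenCV 4.12 (cv2) and the standard library are available. Lean on these libraries where they do the work, as an engineer would, in place of code of your own. Each camera call takes 0.05 s, during which the arm holds its last target. There are 200 camera calls.

## Working session

There is one attempt and no reset: what is moved stays moved. The work goes in short steps, Python scripts to look and compute and a shell command to move; the robot and the scene stay as the last step left them, time stands still between calls to the robot, and variables do not carry over. Pictures are saved under pics/ and viewed, at most 10 in all, crops included, and the job is handed in when it is done.

```bash
ls; mkdir -p pics; cat > h.py <<'E'
import numpy as np, cv2
from cell import get_obs, cams, ticket, finder
def proj(P,c):
    P=np.atleast_2d(P); E=np.array(c["extrinsics"]); q=P@E[:3,:3].T+E[:3,3]
    s=q[:,:2]/q[:,2:]; s=s*(1+c["k1"]*(s**2).sum(1,keepdims=True))
    return s*[c["fx"],c["fy"]]+[c["cx"],c["cy"]]
def ray(uv,c):
    d=(np.array(uv,float)-[c["cx"],c["cy"]])/[c["fx"],c["fy"]]; s=d.copy()
    for _ in range(20): s=d/(1+c["k1"]*(s**2).sum())
    E=np.array(c["extrinsics"]); R=E[:3,:3]
    return -R.T@E[:3,3], R.T@np.array([s[0],s[1],1])
def at_z(uv,c,z):
    o,d=ray(uv,c); return o+d*(z-o[2])/d[2]
def tri(obs):
    A=np.zeros((3,3)); b=np.zeros(3)
    for uv,c in obs:
        o,d=ray(uv,c); d/=np.linalg.norm(d); M=np.eye(3)-np.outer(d,d); A+=M; b+=M@o
    return np.linalg.solve(A,b)
E
cat > a.py <<'E'
from h import *
np.set_printoptions(precision=3,suppress=True)
ims={}
for n in("scene","side"):
    im=cams.read_camera(n); c=cams.calibration(n); cv2.imwrite(f"pics/{n}0.png",im[:,:,::-1]); ims[n]=im
    o,d=ray([256,192],c);print(n,o,d,at_z([256,192],c,0))
    for t in["mould","pin","stand","clamp_hinge","thumb","toe","cat_a","mug","glaze_jar","funnel","sponge","brush"]:
        for r in finder.tip_of(t,n)[:5]:
            if r["p"]>.2: print(n,t,round(r["p"],2),np.round(r["xy"]),at_z(r["xy"],c,{"pin":.056,"clamp_hinge":.1}.get(t,0))[:2])
a=np.hstack([ims["scene"],ims["side"]]);cv2.imwrite("pics/both0.png",cv2.resize(a,(800,300))[:,:,::-1])
E
python3 a.py
```

```text
pics
scene [ 1.409 -0.015  0.959] [-0.712 -0.025 -0.702] [ 0.436 -0.049  0.   ]
scene mould 0.58 [183. 211.] [ 0.533 -0.285]
scene mould 0.34 [160. 254.] [ 0.705 -0.325]
scene pin 0.6 [171. 188.] [ 0.482 -0.325]
scene stand 0.71 [332. 208.] [0.506 0.204]
scene clamp_hinge 0.81 [359. 191.] [0.523 0.272]
scene thumb 0.86 [384. 167.] [0.295 0.417]
scene toe 0.58 [362. 156.] [0.23  0.346]
scene cat_a 0.81 [329. 245.] [0.66 0.18]
scene cat_a 0.76 [252. 215.] [ 0.544 -0.059]
scene cat_a 0.76 [283. 255.] [0.701 0.039]
scene cat_a 0.55 [364. 256.] [0.697 0.279]
scene mug 0.84 [192. 165.] [ 0.297 -0.29 ]
scene mug 0.45 [172. 189.] [ 0.429 -0.342]
scene mug 0.37 [252. 214.] [ 0.538 -0.057]
scene mug 0.22 [159. 256.] [ 0.713 -0.328]
scene glaze_jar 0.67 [220. 258.] [ 0.717 -0.146]
scene sponge 0.55 [160. 255.] [ 0.709 -0.325]
scene brush 0.81 [358. 170.] [0.313 0.32 ]
side [ 0.245 -0.785  0.898] [ 0.249  0.66  -0.709] [0.56  0.049 0.   ]
side mould 0.71 [284. 276.] [ 0.515 -0.281]
side pin 0.87 [278. 280.] [ 0.479 -0.318]
side pin 0.61 [213. 307.] [ 0.302 -0.332]
side stand 0.94 [226. 168.] [0.503 0.204]
side clamp_hinge 0.55 [228. 137.] [0.531 0.247]
side thumb 0.72 [223.  94.] [0.645 0.689]
side toe 0.63 [223. 103.] [0.621 0.618]
side cat_a 0.67 [297. 183.] [0.705 0.038]
side cat_a 0.67 [268. 142.] [0.703 0.287]
side cat_a 0.63 [271. 160.] [0.669 0.182]
side cat_a 0.54 [261. 215.] [ 0.537 -0.052]
side mug 0.68 [212. 307.] [ 0.305 -0.3  ]
side glaze_jar 0.86 [327. 221.] [ 0.719 -0.151]
side funnel 0.84 [241. 361.] [ 0.328 -0.455]
side funnel 0.64 [298. 184.] [0.706 0.033]
side sponge 0.83 [350. 265.] [ 0.703 -0.317]
side brush 0.84 [162. 161.] [0.295 0.326]
side brush 0.57 [296. 181.] [0.706 0.048]
```

View pics/scene0.png

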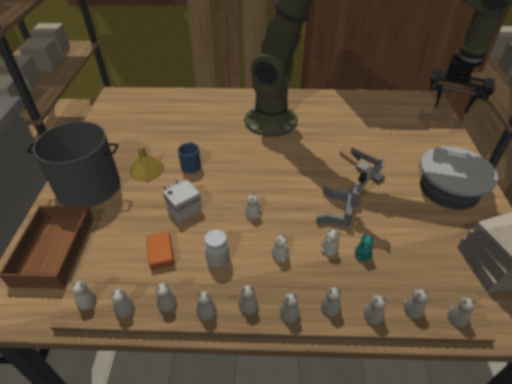

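View pics/side0.png

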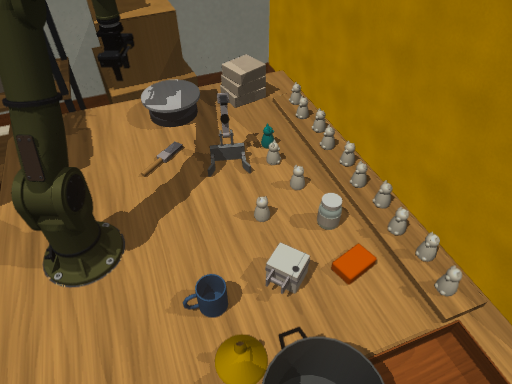

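The scene picture shows the mould at (183,203) with its lug towards the upper left, and the stand at (345,205) opening towards the lower left of the image (world −y). The nearby white cats are at (253,208), (281,250) and (331,243), and the turquoise look-alike is at (365,248). In the side picture the mould is at (288,265), the stand at (228,155) and the mug at (211,296). White lookalikes for the mould: cats and jar (217,248), grey bricks (490,245) and (245,80).

```bash
cat > fit.py <<'E'
from h import *
from scipy.optimize import minimize
np.set_printoptions(precision=4,suppress=True)
def box(x0,x1,y0,y1,z0,z1): return np.array([[x,y,z] for x in(x0,x1) for y in(y0,y1) for z in(z0,z1)])/1000
M=[box(-40,40,-45,45,0,80),box(-78,-40,19,25,40,72),box(-78,-40,-25,-19,40,72),box(-66,-54,-19,19,50,62)]
def pl(x0,y0,x1,y1,t,h):
    n=np.array([y1-y0,x0-x1],float);n*=t/np.linalg.norm(n)
    b=np.array([[x0,y0],[x1,y1],[x1+n[0],y1+n[1]],[x0+n[0],y0+n[1]]])
    return np.vstack([np.c_[b,np.zeros(4)],np.c_[b,np.full(4,h)]])/1000
def T(P,p):
    c,s=np.cos(p[2]),np.sin(p[2]); return P@np.array([[c,-s,0],[s,c,0],[0,0,1]]).T+[p[0],p[1],0]
def sil(parts,p,c,S=4):
    m=np.zeros((384*S,512*S),np.uint8)
    for P in parts:
        uv=proj(T(P,p),c); cv2.fillConvexPoly(m,cv2.convexHull(np.round((uv+.5)*S).astype(np.int32)),1)
    return cv2.resize(m.astype(np.float32),(512,384),interpolation=cv2.INTER_AREA)
def fit(parts,p0,views):
    def cost(p):
        r=0
        for m,c in views:
            s=sil(parts,p,c); r+=1-np.minimum(s,m).sum()/np.maximum(s,m).sum()
        return r
    best=None
    for dy in(-.3,0,.3):
        q=np.array(p0)+[0,0,dy]
        r=minimize(cost,q,method="Nelder-Mead",options=dict(initial_simplex=[q,q+[.015,0,0],q+[0,.015,0],q+[0,0,.2]],xatol=1e-4,fatol=1e-5))
        if best is None or r.fun<best.fun: best=r
    return best.x,best.fun
E
cat > b.py <<'E'
from fit import *
V=[]; W=[];vis=[]
for n in("scene","side"):
    im=cams.read_camera(n); c=cams.calibration(n)
    r=finder.masks_of("mould",n); print(n,[(round(x["p"],2),np.round(x["xy"]),x["mask"].sum()) for x in r[:4]])
    near=min(r[:4],key=lambda x:np.linalg.norm(np.array(x["xy"])-({"scene":(183,203),"side":(288,265)}[n])))
    V.append((near["mask"].astype(np.float32),c))
    s=finder.masks_of("stand",n); print("stand",[(round(x["p"],2),np.round(x["xy"]),x["mask"].sum()) for x in s[:4]])
    a=finder.masks_of("clamp_arm",n); print("arm",[(round(x["p"],2),np.round(x["xy"]),x["mask"].sum()) for x in a[:4]])
    v=im.copy(); 
    cs=cv2.findContours(near["mask"].astype(np.uint8),0,1)[0];cv2.drawContours(v,cs,-1,(255,0,0),1)
    if s: cv2.drawContours(v,cv2.findContours(s[0]["mask"].astype(np.uint8),0,1)[0],-1,(0,255,0),1)
    vis.append((v,c))
p,f=fit(M,[.52,-.283,.8],V); print("mould",p,np.degrees(p[2]),f)
out=[]
for (v,c),ctr in zip(vis,[((183,203),(345,195)),((288,265),(230,145))]):
    for (x,y) in ctr: out.append(cv2.resize(v[y-50:y+50,x-65:x+65],(390,300),interpolation=cv2.INTER_CUBIC))
cv2.imwrite("pics/crop1.png",np.vstack([np.hstack(out[:2]),np.hstack(out[2:])])[:,:,::-1])
E
python3 b.py
```

```text
scene [(0.92, array([178., 201.]), np.int64(1080))]
stand [(0.74, array([350., 191.]), np.int64(1257))]
arm [(0.74, array([370., 172.]), np.int64(476))]
side [(0.95, array([288., 268.]), np.int64(1548))]
stand [(0.8, array([220., 146.]), np.int64(1163))]
arm [(0.55, array([226., 110.]), np.int64(366))]
mould [ 0.5211 -0.2839  0.6883] 39.43868142328227 0.1555047631263733
```

View pics/crop1.png

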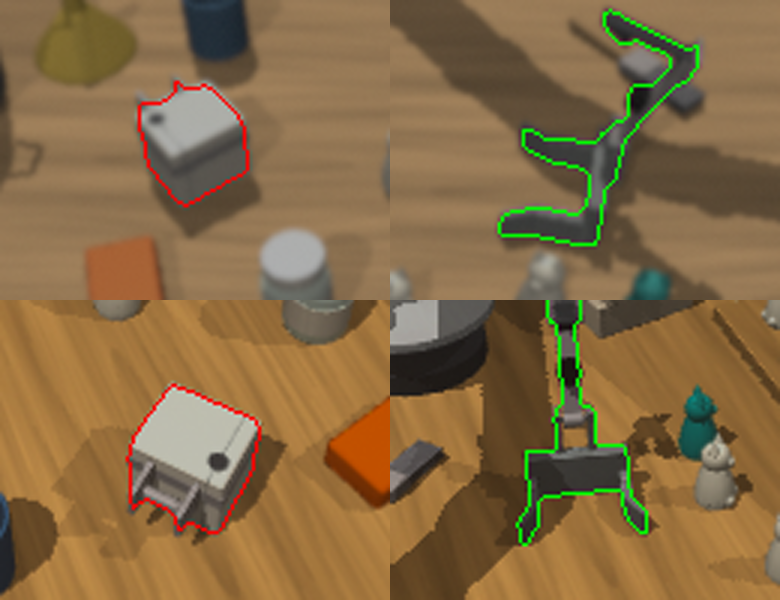

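The mould mask (red) and the stand mask (green) fit the right objects: the block with the twin-cheek lug, and the grey U with the arm leaning back. Next I'll fit the stand and arm.

```bash
cat > s.py <<'E'
from fit import *
t=8
base=[box(40,48,-62,62,0,60)]
for s in(1,-1):
    base+= [np.array([[x,s*y,z] for x in(-8,48) for y in(49,49+t) for z in(0,34)])/1000]
    base+= [np.array([[x,s*(y+k),z] for x,y in((-8,49),(-42,72.5)) for k in(0,t) for z in(0,34)])/1000]
    base+= [np.array([[x,s*y,z] for x in(48,70) for y in(13,20) for z in(0,114)])/1000]
def arm(a):
    u=np.array([-np.cos(a),0,np.sin(a)]); n=np.array([np.sin(a),0,np.cos(a)]) # n = 'up' side when closed
    h=np.array([60,0,100.])
    def b(l0,l1,w,n0,n1): return np.array([h+u*l+n*k+[0,y,0] for l in(l0,l1) for k in(n0,n1) for y in(-w,w)])/1000
    return [b(0,144,12,-5,5),b(110,144,20,5,9),b(127,137,11,-76,0)]
V=[]
for n in("scene","side"):
    cams.read_camera(n);c=cams.calibration(n)
    m=finder.masks_of("stand",n)[0]["mask"]|finder.masks_of("clamp_arm",n)[0]["mask"]
    V.append((m.astype(np.float32),c))
def cost(p):
    return sum(1-np.minimum(s:=sil(base+arm(p[3]),p,c),m).sum()/np.maximum(s,m).sum() for m,c in V)
q=np.array([.505,.204,1.4,1.9]);best=None
for dy in(-.3,0,.3):
    q0=q+[0,0,dy,0]
    r=minimize(cost,q0,method="Nelder-Mead",options=dict(initial_simplex=[q0]+[q0+d for d in np.diag([.015,.015,.2,.15])],maxiter=400,xatol=1e-4,fatol=1e-5))
    print(r.x,np.degrees(r.x[2]),r.fun)
E
python3 s.py
```

```text
[0.5135 0.2051 1.3258 1.8956] 75.96371308387391 0.3741804361343384
[0.513  0.2048 1.3219 1.8913] 75.73722140932395 0.37777119874954224
[0.5136 0.2051 1.3261 1.8986] 75.97786657523521 0.37300121784210205
```

```bash
python3 - <<'E'
from fit import *
o=get_obs();print(o["time_s"],o["tool_pos"],o["tool_rot"],o["force"],o["grip_width"])
c=cams.calibration("wrist");print(ray([256,192],c),c["fx"])
E
python3 -m creep '0.02 -0.05 0.04 0 0.087;0.02 -0.05 0.04 0 0.087;0.02 -0.05 0.04 0 0.087;0.03 -0.05 0 0 0.087;0.03 -0.05 0 0 0.087;0.03 -0.05 0 0 0.087;0.03 -0.05 0 0 0.087;0.02 -0.05 0 0 0.087'
```

```text
2.0 [0.241  0.6037 0.2226] [179.9972   0.0036 158.2412] [-0.8483 -0.1823  0.3887] 0.08678834099196932
(array([0.1708, 0.6323, 0.3856]), array([ 0.2435, -0.0999, -0.9649])) 275.1178249304654
time_s: 3.0
tool_pos: [0.438, 0.2118, 0.3346]
tool_rot: [180.0, 0.0, 158.2]
force: [0.5, 0.4, 0.4]
grip_width: 0.0867
grasp_force: 0.0
```

```bash
cat > w.py <<'E'
from fit import *
import sys
im=cams.read_camera("wrist");c=cams.calibration("wrist")
cv2.imwrite(f"pics/{sys.argv[1]}.png",im[:,:,::-1])
print(get_obs()["tool_pos"],"cam",ray([256,192],c)[0])
for t in sys.argv[2:]:
    z={"pin":.056,"clamp_hinge":.1}.get(t,0)
    for r in finder.tip_of(t,"wrist")[:3]:
        if r["p"]>.2: print(t,round(r["p"],2),np.round(r["xy"]),at_z(r["xy"],c,z)[:2])
E
python3 w.py w1 stand clamp_hinge thumb toe cat_a
```

```text
[0.4412 0.2033 0.335 ] cam [0.3709 0.2333 0.4977]
clamp_hinge 0.64 [306. 212.] [0.531  0.2485]
thumb 0.75 [372. 237.] [0.6698 0.3554]
toe 0.56 [316. 252.] [0.6582 0.2417]
cat_a 0.89 [222. 304.] [0.6987 0.0157]
cat_a 0.8 [286. 272.] [0.679  0.1694]
cat_a 0.58 [151. 256.] [ 0.5414 -0.07  ]
```

View pics/w1.png

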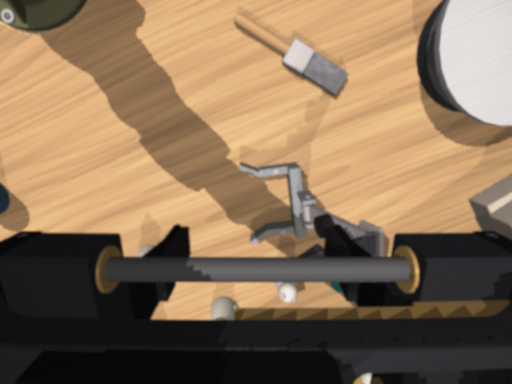

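The wrist view shows the stand from above: its guide tips are near (243,165) and (254,238), the back corners near (297,165) and (303,235), and the arm leans to the lower right, partly hidden by the gripper. I'll fit the stand's U in this view too.

```bash
python3 - <<'E'
from fit import *
c=cams.calibration("wrist")
for u,z in(((243,166),.034),((254,239),.034),((297,165),.06),((303,235),.06)): print(u,at_z(u,c,z)[:2])
for p in([.5135,.2051,1.326],[.505,.204,1.326]):
    print(np.round(proj(T(np.array([[-.042,.0725,.034],[-.042,-.0725,.034],[.048,.062,.06],[.048,-.062,.06],[.04,.062,.06],[.04,-.062,.06]]),p),c)))
im=cv2.imread("pics/w1.png")[130:290,210:410];v=cv2.resize(im,(800,640),interpolation=cv2.INTER_CUBIC)[:600]
cv2.imwrite("pics/w1c.png",v)
E
```

```text
(243, 166) [0.4323 0.1924]
(254, 239) [0.5648 0.1596]
(297, 165) [0.459  0.2764]
(303, 235) [0.578  0.2458]
[[237. 169.]
 [249. 245.]
 [293. 171.]
 [299. 240.]
 [288. 171.]
 [295. 241.]]
[[235. 164.]
 [247. 242.]
 [290. 166.]
 [297. 236.]
 [285. 167.]
 [293. 237.]]
```

View pics/w1c.png

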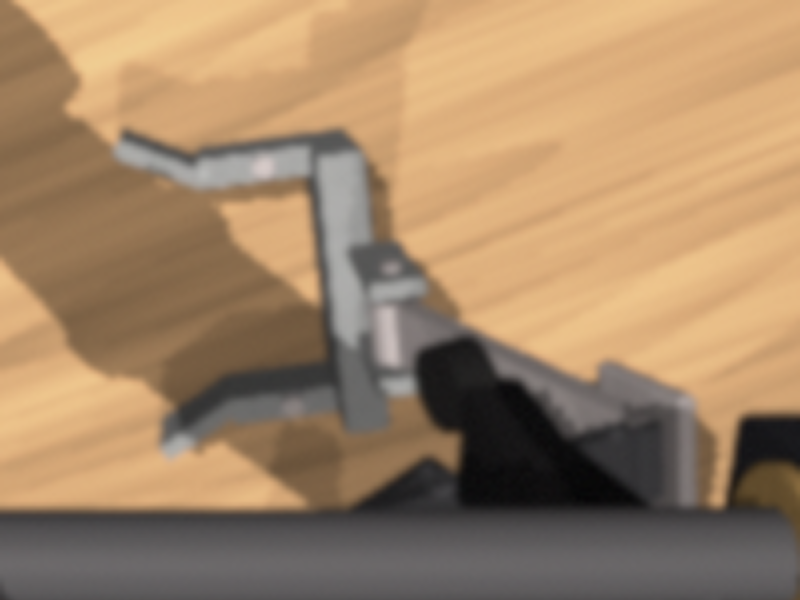

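```bash
python3 w.py w2 stand; python3 - <<'E'
from fit import *
a,b=[cv2.imread(f"pics/{n}.png",0).astype(np.float32) for n in("w1","w2")]
t=a[155:245,235:315];r=cv2.matchTemplate(b[125:275,205:345],t,5);print(cv2.minMaxLoc(r))
c=cams.calibration("wrist");u,v=np.array(cv2.minMaxLoc(r)[3])-30
print("shift",u,v)
from scipy.optimize import least_squares
pts=np.array([[-.042,.0725,.034],[-.042,-.0725,.034],[.04,.062,.06],[.04,-.062,.06]])
ob=np.array([[240,166],[253,241],[290,167],[297.5,236]])+[u,v]
r=least_squares(lambda p:(proj(T(pts,p),c)-ob).ravel(),[.507,.21,1.33]);print(r.x,np.degrees(r.x[2]),r.fun)
E
```

```text
[0.4362 0.2155 0.3344] cam [0.366  0.2438 0.4973]
(-0.24075286090373993, 0.9820669889450073, (0, 53), (29, 32))
shift -1 2
[0.5111 0.2095 1.3433] 76.96620629086758 [-0.3797 -1.0032 -0.2907  0.8728 -0.0622 -0.2602  0.7289  0.6327]
```

```bash
python3 -m creep '0 0 0 0 0.087;0 0 0 0 0.087;0 0 0 0 0.087;0 0 0 0 0.087'; python3 w.py w3 stand;python3 - <<'E'
from fit import *
a,b=[cv2.imread(f"pics/{n}.png",0).astype(np.float32) for n in("w1","w3")]
t=a[155:245,235:315];r=cv2.matchTemplate(b[125:275,205:345],t,5)
c=cams.calibration("wrist");u,v=np.array(cv2.minMaxLoc(r)[3])-30
print("shift",u,v)
from scipy.optimize import least_squares
pts=np.array([[-.042,.0725,.034],[-.042,-.0725,.034],[.04,.062,.06],[.04,-.062,.06]])
ob=np.array([[240,166],[253,241],[290,167],[297.5,236]])+[u,v]
r=least_squares(lambda p:(proj(T(pts,p),c)-ob).ravel(),[.507,.21,1.33]);print(r.x,np.degrees(r.x[2]),r.cost)
E
```

```text
time_s: 3.9
tool_pos: [0.4369, 0.214, 0.3344]
tool_rot: [180.0, 0.0, 158.2]
force: [-0.3, -0.4, 0.7]
grip_width: 0.0873
grasp_force: 0.0
[0.4369 0.214  0.3344] cam [0.3667 0.2425 0.4974]
shift -1 1
[0.5103 0.2084 1.3402] 76.7877985957929 1.706369678064196
```

```bash
python3 -m creep '0.003 -0.045 0 -10 0.087;0.003 -0.045 0 -10 0.087;0.003 -0.045 0 -10 0.087;0.003 -0.045 0 -10 0.087;0.003 -0.045 0 -10 0.087;0.003 -0.045 0 -10 0.087;0.003 -0.045 0 -10 0.087;0.003 -0.045 0 -10 0.087'; python3 -m creep '0.003 -0.045 -0.02 -10 0.087;0.003 -0.045 -0.02 -10 0.087;0.004 -0.045 -0.02 -10 0.087;0.004 -0.045 -0.02 -9 0.087;0 0 0 0 0.087;0 0 0 0 0.087;0 0 0 0 0.087'; cat > m.py <<'E'
from fit import *
import sys
im=cams.read_camera("wrist");c=cams.calibration("wrist");cv2.imwrite(f"pics/{sys.argv[1]}.png",im[:,:,::-1])
o=get_obs();print(o["tool_pos"],o["tool_rot"])
r=finder.tip_of("pin","wrist")[:2];print([(x["p"],x["xy"],at_z(x["xy"],c,.056)) for x in r])
r=finder.masks_of("mould","wrist");print([(x["p"],x["xy"],x["mask"].sum()) for x in r[:3]])
if r:
    p,f=fit(M,[.521,-.284,.69],[(r[0]["mask"].astype(np.float32),c)]);print(p,np.degrees(p[2]),f,"pin",T(np.array([[-.06,0,.056]]),p))
E
python3 m.py w4
```

```text
time_s: 5.0
tool_pos: [0.4608, -0.1476, 0.3346]
tool_rot: [180.0, -0.0, 77.9]
force: [0.4, -1.0, -0.5]
grip_width: 0.0871
grasp_force: 0.0
time_s: 5.88
tool_pos: [0.4758, -0.3247, 0.2551]
tool_rot: [180.0, -0.1, 39.4]
force: [-0.8, 0.3, -0.4]
grip_width: 0.0868
grasp_force: 0.0
[ 0.4758 -0.3248  0.2552] [179.9579  -0.0936  39.4026]
[(0.66, [253.6, 178.7], array([ 0.471 , -0.3233,  0.056 ])), (0.66, [130.8, 11.9], array([ 0.5346, -0.0852,  0.056 ]))]
[(0.7, [254.9, 132.5], np.int64(5652))]
[ 0.5206 -0.2823  0.6883] 39.43571227956803 0.03417545557022095 pin [[ 0.4742 -0.3204  0.056 ]]
```

View pics/w4.png

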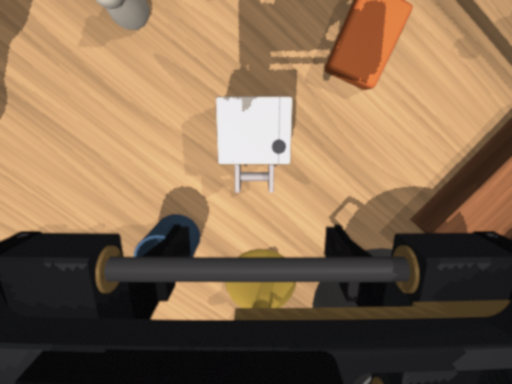

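The wrist view shows the mould at (254,130), square to the gripper. Its lug is at (254,178), centred between the fingers, with the mug and funnel clear of them. Descending to grip.

```bash
python3 -m creep '-0.002 0.003 -0.05 0 0.087;0 0 -0.05 0 0.087;0 0 -0.05 0 0.087;0 0 -0.035 0 0.087;0 0 -0.02 0 0.087;0 0 -0.01 0 0.087;0 0 0 0 0.087;0 0 0 0 0.087'; python3 -m creep '0 0 0 0 0.06;0 0 0 0 0.045;0 0 0 0 0.042;0 0 0 0 0.042;0 0 0 0 0.042;0 0 0 0 0.042' 20
```

```text
time_s: 7.02
tool_pos: [0.4739, -0.3237, 0.0408]
tool_rot: [179.9, -0.1, 39.2]
force: [0.2, -0.3, -0.1]
grip_width: 0.087
grasp_force: 0.0
time_s: 7.78
tool_pos: [0.4727, -0.3229, 0.0394]
tool_rot: [-180.0, 0.0, 39.3]
force: [-0.1, -0.7, 0.8]
grip_width: 0.05
grasp_force: 20.0
```

```bash
python3 -m creep '-0.007 0.0206 0 4.65 0.042;-0.007 0.0206 0 4.65 0.042;-0.007 0.0206 0 4.65 0.042;-0.007 0.0206 0 4.65 0.042;-0.007 0.0206 0 4.65 0.042;-0.007 0.0206 0 4.65 0.042;-0.007 0.0206 0 4.65 0.042;-0.007 0.0206 0 4.65 0.042' 25;  python3 -m creep '0 0 0 0 0.042;0 0 0 0 0.042'; cat > p.py <<'E'
from fit import *
import sys
st=np.array([.511,.207]);e=np.array([np.cos(np.radians(76.5)),np.sin(np.radians(76.5))])
V=[]
for n in("scene","side"):
    im=cams.read_camera(n);c=cams.calibration(n);cv2.imwrite(f"pics/{n}_{sys.argv[1]}.png",im[:,:,::-1])
    r=finder.masks_of("mould",n)
    if r and r[0]["p"]>.4: V.append((r[0]["mask"].astype(np.float32),c))
    print(n,[(round(x["p"],2),np.round(x["xy"])) for x in r[:2]],[(round(x["p"],2),at_z(x["xy"],c,0)[:2]) for x in finder.tip_of("cat_a",n)[:4]])
o=get_obs();t=np.array(o["tool_pos"]);y=np.radians(o["tool_rot"][2]);g=t[:2]+.06*np.array([np.cos(y),np.sin(y)])
print(o["time_s"],"tool",t,np.degrees(y),"F",o["force"],"grip mould",g,"stand frame",(g-st)@e,(g-st)@[-e[1],e[0]],"tool sf",(t[:2]-st)@e,(t[:2]-st)@[-e[1],e[0]])
if "nofit" not in sys.argv: 
    p,f=fit(M,[*g,y],V);print("fit",p,np.degrees(p[2]),f)
E
python3 p.py 1
```

```text
time_s: 8.78
tool_pos: [0.4175, -0.1587, 0.0397]
tool_rot: [179.8, 0.1, 76.5]
force: [2.6, -2.2, -2.4]
grip_width: 0.0497
grasp_force: 25.0
time_s: 9.02
tool_pos: [0.416, -0.1556, 0.0392]
tool_rot: [-179.8, -0.2, 76.5]
force: [-2.6, 6.9, 3.9]
grip_width: 0.0499
grasp_force: 25.0
scene [(0.96, array([242., 181.]))] [(0.76, array([ 0.5459, -0.0572])), (0.67, array([0.6661, 0.1794])), (0.63, array([0.695 , 0.2706])), (0.58, array([0.6825, 0.0446]))]
side [(0.64, array([234., 239.]))] [(0.83, array([0.6975, 0.0336])), (0.66, array([0.6884, 0.2693])), (0.51, array([0.6756, 0.1843])), (0.41, array([ 0.5364, -0.0478]))]
9.325 tool [ 0.416  -0.1557  0.0392] 76.48425909126485 F [-2.8327  6.7742  4.4961] grip mould [ 0.43   -0.0973] stand frame -0.3148337223179647 0.007691365777052776 tool sf -0.3748337200536563 0.007707849617926478
fit [ 0.4307 -0.0967  1.346 ] 77.11905696334223 1.0723555088043213
```

```bash
python3 -m creep '0.0042 0.0175 0 0 0.042;0.0042 0.0175 0 0 0.042;0.0042 0.0175 0 0 0.042;0.0042 0.0175 0 0 0.042;0.0042 0.0175 0 0 0.042;0.0042 0.0175 0 0 0.042;0.008 0.0165 0 0 0.042;0.008 0.0165 0 0 0.042';  python3 -m creep '0 0 0 0 0.042;0 0 0 0 0.042'; python3 p.py 2; python3 - <<'E'
from h import *
a,b=cv2.imread("pics/scene_2.png")[150:280,200:400],cv2.imread("pics/side_2.png")[80:260,170:330]
cv2.imwrite("pics/v2.png",np.hstack([cv2.resize(a,(440,286)),cv2.resize(b,(320,360))[:286]]))
E
```

```text
time_s: 10.32
tool_pos: [0.4572, -0.0234, 0.0393]
tool_rot: [-179.9, 0.2, 76.3]
force: [-3.5, -7.7, 4.8]
grip_width: 0.0497
grasp_force: 25.0
time_s: 10.58
tool_pos: [0.4586, -0.0202, 0.0393]
tool_rot: [180.0, -0.0, 76.4]
force: [2.4, 1.7, -2.2]
grip_width: 0.0498
grasp_force: 25.0
scene [(0.88, array([284., 193.]))] [(0.85, array([0.6971, 0.2729])), (0.83, array([0.692 , 0.0459])), (0.77, array([ 0.5291, -0.0568])), (0.76, array([0.6695, 0.1793]))]
side [(0.74, array([235., 201.]))] [(0.83, array([0.7091, 0.0365])), (0.65, array([ 0.5241, -0.0548])), (0.65, array([0.4803, 0.0398])), (0.64, array([0.6822, 0.1727]))]
10.875 tool [ 0.4582 -0.0203  0.0394] 76.40255721395398 F [ 2.7101 -0.0864 -3.705 ] grip mould [0.4724 0.038 ] stand frame -0.17337972453230685 -0.0018806046723258702 tool sf -0.2333796377611734 -0.0017785628745872074
fit [0.4762 0.0403 1.3532] 77.53386305367317 1.0537742376327515
```

View pics/v2.png

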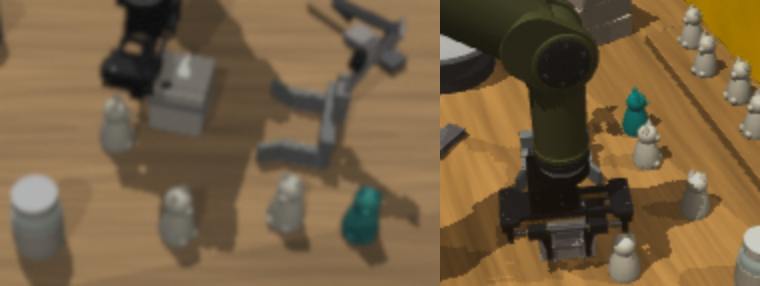

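The view shows the mould past the near cat, with about 20 mm clear, and lined up with the open stand. The latch and arm lean back, and everything is upright.

```bash
python3 -m creep '0.004 0.0184 0 0 0.042;0.004 0.0184 0 0 0.042;0.004 0.0184 0 0 0.042;0.0042 0.0184 0 0 0.042;0.0042 0.0184 0 0 0.042;0.0042 0.0184 0 0 0.042;0 0 0 0 0.042;0 0 0 0 0.042'; python3 p.py 3;python3 -m creep '0.0023 0.0097 0 0 0.042;0.0023 0.0097 0 0 0.042;0 0 0 0 0.042'; python3 p.py 4 nofit
```

```text
time_s: 11.88
tool_pos: [0.4824, 0.0901, 0.0393]
tool_rot: [-180.0, -0.0, 76.4]
force: [1.5, 1.2, -2.1]
grip_width: 0.0498
grasp_force: 25.0
scene [(0.92, array([315., 201.]))] [(0.87, array([0.6668, 0.1796])), (0.73, array([0.6993, 0.2693])), (0.7, array([0.6953, 0.0467])), (0.63, array([ 0.535 , -0.0592]))]
side [(0.74, array([231., 179.])), (0.17, array([272., 155.]))] [(0.77, array([0.693 , 0.0239])), (0.74, array([0.6711, 0.1812])), (0.64, array([0.6925, 0.2804])), (0.51, array([ 0.527 , -0.0465]))]
12.175 tool [0.4824 0.0901 0.0393] 76.43166348421201 F [ 0.2592  0.8009 -1.4319] grip mould [0.4965 0.1484] stand frame -0.06033274236828568 0.00043920882130194086 tool sf -0.12033269969249241 0.0005107706363260019
fit [0.4982 0.1492 1.3197] 75.6135706072974 0.8882448673248291
time_s: 12.55
tool_pos: [0.4871, 0.1078, 0.0393]
tool_rot: [-180.0, 0.1, 76.4]
force: [0.4, -4.9, 0.6]
grip_width: 0.0498
grasp_force: 25.0
scene [(0.73, array([323., 199.]))] [(0.85, array([0.6886, 0.037 ])), (0.68, array([0.695 , 0.2709])), (0.65, array([ 0.5339, -0.0547]))]
side [(0.8, array([227., 174.]))] [(0.8, array([ 0.5268, -0.0523])), (0.63, array([0.6788, 0.1825])), (0.51, array([0.6995, 0.0313]))]
12.85 tool [0.4871 0.1078 0.0393] 76.39057719905712 F [ 0.1367 -5.3136  0.8575] grip mould [0.5012 0.1661] stand frame -0.042033941876600686 -6.186209422710272e-05 tool sf -0.10203383245791024 5.27251253098109e-05
```

```bash
python3 - <<'E'
from h import *
w=cams.read_camera("wrist")[:,:,::-1];c=cams.calibration("wrist");o,d=ray([256,192],c)
st=np.array([.511,.207]);e=np.array([.2334,.9724]);print("cam sf",(o[:2]-st)@e,(o[:2]-st)@[-e[1],e[0]],o[2])
a=cv2.imread("pics/scene_4.png")[130:250,280:420];b=cv2.imread("pics/side_4.png")[70:220,170:310]
col=np.vstack([cv2.resize(a,(320,274)),cv2.resize(b,(320,326))])
cv2.imwrite("pics/v4.png",np.hstack([np.vstack([cv2.resize(w,(480,360)),np.zeros((240,480,3),np.uint8)]),col]))
for t in("thumb","toe","clamp_hinge"):
    obs=[]
    for n in("scene","side"):
        r=finder.tip_of(t,n)
        if r: obs.append((r[0]["xy"],cams.calibration(n)));print(t,n,round(r[0]["p"],2),r[0]["xy"])
    if len(obs)==2:
        P=tri(obs);print(t,P,"sf",(P[:2]-st)@e,(P[:2]-st)@[-e[1],e[0]],P[2])
E
```

```text
cam sf -0.02506688559544224 -0.0005865369308538251 0.20216352278973826
thumb scene 0.66 [381.0, 169.3]
toe scene 0.52 [364.2, 157.2]
clamp_hinge scene 0.82 [357.9, 194.7]
```

View pics/v4.png

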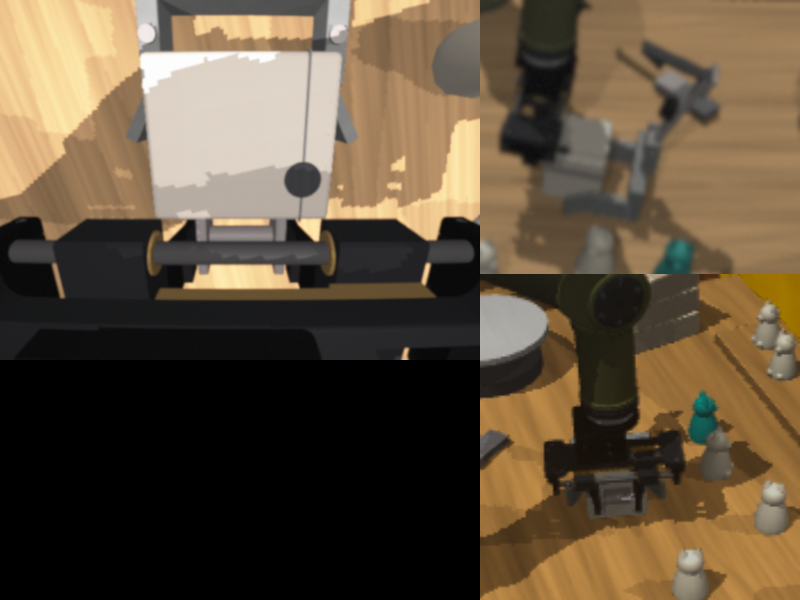

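The views show the mould's nose inside the guides, centred and square, with the arm and latch leaning back and jutting toward the wrist. To keep the wrist away from the latch, I'll release, back off behind the lug and push both cheeks home with the half-closed fingers.

```bash
python3 -m creep '0 0 0 0 0.087;0 0 0 0 0.087;0 0 0 0 0.087;0 0 0 0 0.087;-0.0042 -0.0175 0 0 0.087;-0.0042 -0.0175 0 0 0.087;0 0 0 0 0.03;0 0 0 0 0.03'; python3 -m creep '0 0 0 0 0.03;0 0 0 0 0.03;0 0 0 0 0.03'; python3 p.py 5 nofit
```

```text
time_s: 14.2
tool_pos: [0.479, 0.0745, 0.0395]
tool_rot: [180.0, -0.0, 76.4]
force: [0.2, 0.6, -0.1]
grip_width: 0.0737
grasp_force: 0.0
time_s: 14.58
tool_pos: [0.4789, 0.0748, 0.0394]
tool_rot: [180.0, 0.0, 76.5]
force: [0.3, 0.5, -0.2]
grip_width: 0.0448
grasp_force: 0.0
scene [(0.67, array([319., 197.]))] [(0.77, array([ 0.5216, -0.0587])), (0.71, array([0.6996, 0.0354])), (0.66, array([0.6949, 0.2744])), (0.62, array([0.6585, 0.181 ]))]
side [(0.71, array([229., 172.]))] [(0.69, array([0.6768, 0.1826])), (0.61, array([ 0.5344, -0.0475])), (0.58, array([0.697 , 0.0286])), (0.54, array([0.6864, 0.2788]))]
14.875 tool [0.4789 0.0745 0.0394] 76.44304244961349 F [-0.1312  1.2231  0.8226] grip mould [0.493  0.1329] stand frame -0.07629669508253423 0.00022771454179538515 tool sf -0.13629666543568394 0.0002873603392583729
```

```bash
python3 -m creep '0.0004 0.0015 0 0 0.03;0.0019 0.0078 0 0 0.03;0.0019 0.0078 0 0 0.03;0.0019 0.0078 0 0 0.03;0.0019 0.0078 0 0 0.03;0.0014 0.0058 0 0 0.03;0 0 0 0 0.03'; python3 p.py 6;python3 -m creep '0.0007 0.0029 0 0 0.03;0 0 0 0 0.03'; python3 p.py 7 nofit
```

```text
time_s: 15.75
tool_pos: [0.4883, 0.111, 0.0394]
tool_rot: [-180.0, 0.2, 76.4]
force: [-1.2, -5.3, 3.5]
grip_width: 0.0298
grasp_force: 2.9
scene [(0.76, array([330., 198.]))] [(0.89, array([0.697 , 0.2768])), (0.81, array([ 0.535 , -0.0599])), (0.7, array([0.649 , 0.1796])), (0.6, array([0.6886, 0.0367]))]
side [(0.77, array([230., 168.])), (0.64, array([298., 179.]))] [(0.86, array([ 0.5374, -0.0469])), (0.71, array([0.6742, 0.1934])), (0.63, array([0.6967, 0.0366])), (0.48, array([0.6919, 0.284 ]))]
16.05 tool [0.4883 0.1111 0.0394] 76.37336545145457 F [-0.5604 -6.1595  2.7728] grip mould [0.5025 0.1694] stand frame -0.038564622503091055 -0.0004686664842256854 tool sf -0.09856447595497964 -0.0003360552030584029
fit [0.5102 0.1969 1.3304] 76.22692438166732 1.0586328506469727
time_s: 16.3
tool_pos: [0.4888, 0.113, 0.0393]
tool_rot: [-180.0, 0.2, 76.4]
force: [-2.3, -7.8, 5.0]
grip_width: 0.0303
grasp_force: 3.9
scene [(0.9, array([330., 200.]))] [(0.72, array([ 0.5375, -0.0559])), (0.69, array([0.706 , 0.2747])), (0.6, array([0.6641, 0.1826])), (0.54, array([0.6937, 0.0387]))]
side [(0.48, array([228., 170.]))] [(0.8, array([0.6768, 0.1845])), (0.7, array([ 0.5298, -0.0516])), (0.66, array([0.7013, 0.2917])), (0.56, array([0.6951, 0.0277]))]
16.6 tool [0.4888 0.1131 0.0393] 76.35037629437048 F [-1.653  -6.9856  4.1663] grip mould [0.5029 0.1714] stand frame -0.03653587645934993 -0.00046565257426966746 tool sf -0.09653567187304621 -0.00030896717422087194
```

```bash
for i in 1 2; do :; done; python3 -m creep '0.0009 0.0039 0 0 0.03;0.0009 0.0039 0 0 0.03;0 0 0 0 0.03'; python3 p.py 8
```

```text
time_s: 16.98
tool_pos: [0.4897, 0.1172, 0.0393]
tool_rot: [-179.9, 0.5, 76.3]
force: [-5.2, -15.4, 10.3]
grip_width: 0.03
grasp_force: 8.1
scene [(0.91, array([334., 200.])), (0.25, array([370., 170.]))] [(0.81, array([0.697, 0.275])), (0.74, array([0.6955, 0.0384])), (0.65, array([ 0.5423, -0.056 ]))]
side [(0.56, array([230., 167.]))] [(0.86, array([ 0.5269, -0.0608])), (0.77, array([0.6987, 0.2732])), (0.75, array([0.7018, 0.033 ])), (0.72, array([0.6785, 0.1808]))]
17.275 tool [0.4896 0.1173 0.0393] 76.2539449398119 F [ -5.2041 -15.5139  10.7531] grip mould [0.5039 0.1755] stand frame -0.03225819989998482 -0.0004295078723984216 tool sf -0.09225764662641511 -0.00017184040791618147
fit [0.5131 0.2054 1.3318] 76.30630950844072 1.0294666290283203
```

```bash
python3 -m creep '0.0009 0.0039 0 0 0.03;0 0 0 0 0.03;0 0 0 0 0.03'; python3 p.py 9 nofit
```

```text
time_s: 17.65
tool_pos: [0.4896, 0.1172, 0.0393]
tool_rot: [-179.8, 0.8, 76.2]
force: [-9.2, -23.0, 15.7]
grip_width: 0.0299
grasp_force: 12.3
scene [(0.69, array([329., 201.]))] [(0.89, array([ 0.5381, -0.0627])), (0.86, array([0.6916, 0.0343])), (0.75, array([0.6679, 0.1798])), (0.59, array([0.6989, 0.2712]))]
side [(0.5, array([226., 168.]))] [(0.74, array([0.7044, 0.0378])), (0.72, array([0.6692, 0.17  ])), (0.69, array([ 0.5325, -0.0436])), (0.45, array([0.691 , 0.2796]))]
17.95 tool [0.4895 0.1172 0.0393] 76.15887172603244 F [ -7.4292 -22.3667  16.1018] grip mould [0.5039 0.1755] stand frame -0.03231128200840164 -0.00044574633031450867 tool sf -0.09231021857538295 -8.851974766756204e-05
```

```bash
python3 -m creep '-0.0023 -0.0097 0 0 0.03;-0.0047 -0.0194 0 0 0.03;-0.0047 -0.0194 0 0 0.03;0 0 0.05 0 0;0 0 0.06 0 0;0 0 0.06 0 0;0 0 0.06 0 0;0 0 0.06 0 0' 10; cat > q.py <<'E'
from fit import *
exec(open("s.py").read().split("V=[]")[0])
V=[];Vs=[]
for n in("scene","side"):
    cams.read_camera(n);c=cams.calibration(n)
    for r in finder.masks_of("mould",n)[:1]: print(n,"mould",r["p"],r["mask"].sum());V.append((r["mask"].astype(np.float32),c))
    s=finder.masks_of("stand",n);a=finder.masks_of("clamp_arm",n)
    if s: Vs.append((s[0]["mask"]|(a[0]["mask"] if a else False),c))
p,f=fit(M,[.511,.206,1.33],V);print("mould",p,np.degrees(p[2]),f)
def cost(q): return sum((np.abs(sil(base+arm(q[0]),[.5125,.206,1.33],c)-m)*(1-sil(M,p,c))).sum() for m,c in Vs)
A=np.arange(0,2.1,.05);C=[cost([a]) for a in A];print("arm angle",A[np.argsort(C)[:4]],np.sort(C)[:4])
w=np.array([p[0],p[1]])-[.5125,.2055];print("mould in stand approx",w@[.236,.972],w@[-.972,.236])
o=get_obs();print(o["time_s"],o["tool_pos"],o["force"])
E
python3 q.py
```

```text
time_s: 18.95
tool_pos: [0.4795, 0.0784, 0.3315]
tool_rot: [180.0, -0.1, 76.4]
force: [0.9, -0.0, -0.1]
grip_width: 0.0007
grasp_force: 0.0
scene mould 0.81 1065
side mould 0.82 767
mould [0.5134 0.202  1.3423] 76.91095971237135 0.25766295194625854
arm angle [1.9  1.85 1.8  1.95] [591.6328 605.5703 663.4453 698.8828]
mould in stand approx -0.003187141473616645 -0.0016844895028677981
19.35 [0.4792 0.0788 0.3277] [ 0.5692 -0.5103  0.6385]
```

```bash
python3 -m creep '0.0115 0.048 0.01 0 0;0.0115 0.048 0 0 0;0.0115 0.048 0 0 0;0.0115 0.048 0 0 0;0.0115 0.048 0 0 0;0.0117 0.049 0 0 0;0 0 0 0 0;0 0 0 0 0'; python3 p.py 10 nofit; python3 -m creep '0 0 -0.04 0 0;0 0 -0.04 0 0;0 0 -0.03 0 0;0 0 -0.02 0 0;0 0 0 0 0;0 0 0 0 0'; python3 p.py 11 nofit; python3 w.py w11 thumb
```

```text
time_s: 20.35
tool_pos: [0.5491, 0.3672, 0.3378]
tool_rot: [-179.9, 0.2, 76.4]
force: [1.5, -0.5, -0.1]
grip_width: 0.0003
grasp_force: 0.0
scene [(0.67, array([330., 199.]))] [(0.72, array([0.6977, 0.036 ])), (0.6, array([0.6976, 0.2679])), (0.54, array([ 0.5509, -0.0499])), (0.54, array([0.6597, 0.1788]))]
side [(0.62, array([230., 160.]))] [(0.67, array([0.6939, 0.2818])), (0.65, array([ 0.526 , -0.0631])), (0.55, array([0.7086, 0.0235])), (0.55, array([0.6768, 0.1912]))]
20.65 tool [0.5494 0.3671 0.3401] 76.36038124592864 F [0.1788 0.3547 0.7087] grip mould [0.5636 0.4254] stand frame 0.22461916822444652 -0.00015517742221804654 tool sf 0.16461934636520265 -8.969149551569304e-06
time_s: 21.4
tool_pos: [0.55, 0.3685, 0.211]
tool_rot: [179.9, -0.1, 76.4]
force: [-1.0, 0.8, 1.3]
grip_width: 0.0006
grasp_force: 0.0
scene [(0.79, array([332., 200.])), (0.33, array([366., 165.]))] [(0.75, array([ 0.5352, -0.052 ])), (0.6, array([0.6959, 0.0363])), (0.58, array([0.6919, 0.2779])), (0.56, array([0.6604, 0.1799]))]
side [(0.57, array([228., 158.])), (0.25, array([226., 112.]))] [(0.68, array([0.6772, 0.2764])), (0.56, array([0.7074, 0.0313])), (0.56, array([0.6767, 0.1682])), (0.51, array([ 0.5335, -0.0535]))]
21.7 tool [0.5495 0.3683 0.2102] 76.43947970364619 F [-0.1257 -0.68    0.6462] grip mould [0.5636 0.4267] stand frame 0.22588056993152733 0.00013891110915935506 tool sf 0.16588060340324823 0.0002022878035136466
[0.5494 0.3683 0.2099] cam [0.5677 0.4426 0.373 ]
thumb 0.58 [261. 318.] [0.5019 0.1362]
```

```bash
python3 -m creep '-0.0047 -0.0194 0 0 0;-0.0047 -0.0194 0 0 0;-0.0035 -0.0146 0 0 0;-0.0035 -0.0146 0.003 0 0;-0.0035 -0.0146 0.004 0 0;-0.0035 -0.0146 0 0 0;-0.0035 -0.0146 0 0 0;0 0 0 0 0'; python3 q.py; python3 p.py 12 nofit | tail -1
```

```text
time_s: 22.8
tool_pos: [0.5223, 0.254, 0.2163]
tool_rot: [-180.0, 0.1, 76.3]
force: [-0.1, 0.2, 0.0]
grip_width: 0.0004
grasp_force: 0.0
scene mould 0.58 1039
side mould 0.69 764
mould [0.5114 0.204  1.3383] 76.67884103026651 0.2625480890274048
arm angle [1.25 1.3  1.2  1.15] [837.4141 859.8516 882.3516 957.1641]
mould in stand approx -0.0017243472334325426 0.0006656266632877353
23.2 [0.5223 0.2566 0.2162] [-0.0561  0.8135  0.0955]
23.5 tool [0.5223 0.2564 0.2164] 76.44458291261472 F [ 0.2023 -0.4306 -0.0824] grip mould [0.5364 0.3147] stand frame 0.11064782665082558 0.0004500535862221951 tool sf 0.05064785471571587 0.0005080862153783324
```

```bash
python3 -m creep '-0.0039 -0.0160 -0.003 0 0;-0.0039 -0.0160 -0.005 0 0;-0.0030 -0.0124 -0.006 0 0;-0.0030 -0.0124 -0.008 0 0;-0.0024 -0.0100 -0.009 0 0;-0.0021 -0.0090 -0.010 0 0;-0.0012 -0.0050 -0.008 0 0;0 0 0 0 0'; python3 q.py; python3 p.py 13 nofit | tail -1
```

```text
time_s: 24.5
tool_pos: [0.5023, 0.1748, 0.1665]
tool_rot: [-179.9, 0.1, 76.4]
force: [0.6, -0.4, -0.3]
grip_width: 0.0001
grasp_force: 0.0
scene mould 0.88 947
side mould 0.83 633
mould [0.5115 0.2034 1.3553] 77.65471929585084 0.5024236440658569
arm angle [0.45 0.4  0.5  0.35] [359.3203 394.3398 399.2695 439.0859]
mould in stand approx -0.002236408232158957 0.00047868749839909217
24.9 [0.5029 0.1758 0.1676] [ 0.178   0.1679 -0.6037]
25.2 tool [0.5028 0.1755 0.1674] 76.43906771404562 F [-0.2091  0.5384  0.4707] grip mould [0.5169 0.2339] stand frame 0.02748864971628237 0.0005296006006939547 tool sf -0.03251131635473073 0.0005934087293067349
```

```bash
python3 -m creep '0 0 0.025 0 0;-0.0033 -0.0136 0 0 0;-0.0033 -0.0136 0 0 0;0 0 -0.012 0 0;0 0 -0.014 0 0;-0.0008 -0.0034 -0.014 0 0;-0.0008 -0.0034 -0.012 0 0;0 0 0 0 0'; python3 q.py; python3 p.py 14 nofit | tail -1
```

```text
time_s: 26.2
tool_pos: [0.4936, 0.141, 0.1388]
tool_rot: [-179.9, 0.1, 76.4]
force: [0.5, 0.4, 0.5]
grip_width: 0.0006
grasp_force: 0.0
scene mould 0.68 888
mould [0.5061 0.19   2.0753] 118.90463326972522 0.2969017028808594
arm angle [0.15 0.1  0.2  0.05] [409.4727 417.2422 418.0117 421.8555]
mould in stand approx -0.016580887983480466 0.002513110072231883
26.6 [0.4949 0.1418 0.1408] [ 0.4752 -0.7606 -1.0362]
26.9 tool [0.4946 0.1416 0.1404] 76.44152837458297 F [-0.1477 -0.0908 -0.5223] grip mould [0.5087 0.1999] stand frame -0.007450516828679488 0.0006002476472756747 tool sf -0.06745048558470419 0.0006614789795984347
```

```bash
python3 -m creep '0 0 -0.006 0 0;0 0 -0.006 0 0;0 0 -0.006 0 0;0 0 0 0 0'; python3 -m creep '0 0 -0.004 0 0;0 0 -0.004 0 0;0 0 0 0 0'
```

```text
time_s: 27.4
tool_pos: [0.4943, 0.1412, 0.1217]
tool_rot: [-180.0, 0.0, 76.4]
force: [0.1, -0.2, -0.0]
grip_width: 0.0004
grasp_force: 0.0
time_s: 27.78
tool_pos: [0.4942, 0.1417, 0.1138]
tool_rot: [-180.0, 0.0, 76.5]
force: [0.0, -0.1, 0.7]
grip_width: 0.0008
grasp_force: 0.0
```

```bash
python3 -m creep '0 0 -0.003 0 0;0 0 -0.003 0 0;0 0 0 0 0'; python3 -m creep '0 0 -0.004 0 0;0 0 0 0 0;0 0 0 0 0'; python3 q.py; python3 p.py 15 nofit | tail -1;  python3 w.py w15 thumb toe pin; python3 - <<'E'
from h import *
a=cv2.imread("pics/scene_15.png")[130:250,280:420];b=cv2.imread("pics/side_15.png")[70:220,170:310];w=cv2.imread("pics/w15.png")
cv2.imwrite("pics/v15.png",np.hstack([np.vstack([cv2.resize(w,(480,360)),np.zeros((240,480,3),np.uint8)]),np.vstack([cv2.resize(a,(320,274)),cv2.resize(b,(320,326))])]))
E
```

```text
time_s: 28.15
tool_pos: [0.4947, 0.1415, 0.1086]
tool_rot: [180.0, -0.0, 76.4]
force: [-1.0, 0.0, 2.2]
grip_width: 0.0006
grasp_force: 1.2
time_s: 28.52
tool_pos: [0.4948, 0.1415, 0.1082]
tool_rot: [-180.0, -0.1, 76.4]
force: [-10.6, -3.3, 26.2]
grip_width: 0.0003
grasp_force: 12.9
scene mould 0.97 684
side mould 0.89 480
mould [0.5123 0.2021 1.3464] 77.14588654960014 0.8709636330604553
arm angle [0.   0.05 0.1  0.15] [455.3945 484.6289 531.4766 576.8516]
mould in stand approx -0.00331691875182443 -0.0005726416419007401
28.925 [0.4948 0.1415 0.1082] [-9.691  -3.8845 25.2582]
29.225 tool [0.4948 0.1415 0.1082] 76.41821437745665 F [-10.0344  -3.9588  25.6035] grip mould [0.5089 0.1998] stand frame -0.00751661060136317 0.0004049027624970873 tool sf -0.06751654947481893 0.0004905484370629547
[0.4947 0.1415 0.1081] cam [0.5132 0.2157 0.2712]
```

View pics/v15.png

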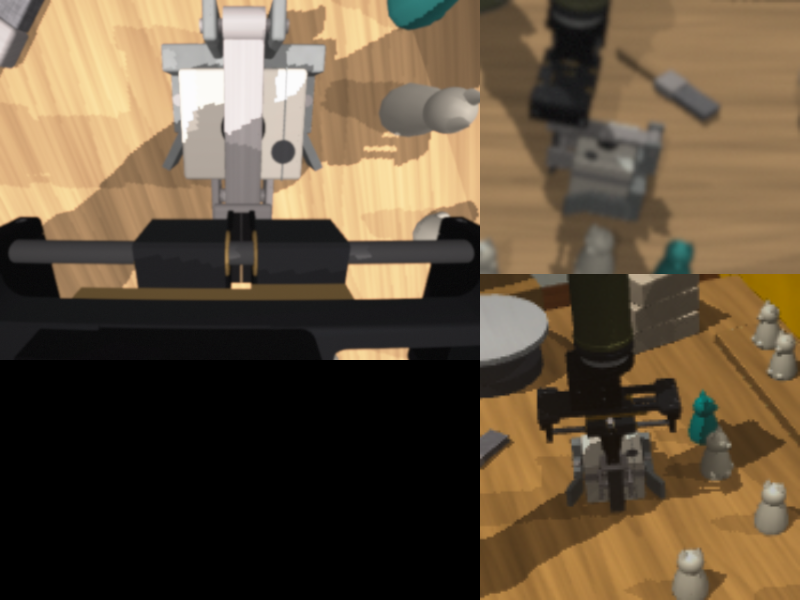

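The wrist view shows the arm closed over the mould's top. The fingers are on the thumb plate and the hook hangs in front of the lug; contact is hard at z = 0.108. I'll lift off and check that the latch is in.

```bash
python3 -m creep '0 0 0.006 0 0;0 0 0.02 0 0;0 0 0.04 0 0;-0.01 -0.04 0.05 0 0;-0.012 -0.05 0.04 0 0;-0.012 -0.05 0 0 0;0 0 0 0 0;0 0 0 0 0'; python3 q.py; python3 p.py 16; python3 w.py w16 thumb toe pin; python3 - <<'E'
from h import *
for t in("toe","pin","thumb"):
    for n in("side","scene","wrist"):
        r=finder.tip_of(t,n)[:1];print(t,n,[(round(x["p"],2),x["xy"]) for x in r])
a=cv2.imread("pics/scene_16.png")[150:240,290:395];b=cv2.imread("pics/side_16.png")[90:200,170:290];w=cv2.imread("pics/w16.png")
cv2.imwrite("pics/v16.png",np.hstack([np.vstack([cv2.resize(w,(400,300)),cv2.resize(a,(400,300),interpolation=2)]),cv2.resize(b,(400,367),interpolation=2).repeat(1,0) if 0 else np.vstack([cv2.resize(b,(400,367),interpolation=2),np.zeros((233,400,3),np.uint8)])]))
E
```

```text
time_s: 30.42
tool_pos: [0.4614, 0.0058, 0.2566]
tool_rot: [-180.0, -0.0, 76.5]
force: [-0.1, 0.4, -0.3]
grip_width: 0.0004
grasp_force: 0.0
scene mould 0.77 700
side mould 0.94 522
mould [0.5132 0.2026 1.3291] 76.15408937904918 0.8056693077087402
arm angle [0.   0.05 0.1  0.15] [357.0547 386.4805 434.3516 493.8984]
mould in stand approx -0.0026290800159072328 -0.001353435727650683
30.825 [0.4615 0.0055 0.2568] [-0.0393 -0.1274 -0.4572]
scene [(0.65, array([327., 201.]))] [(0.96, array([0.7006, 0.2768])), (0.75, array([ 0.5393, -0.0587])), (0.56, array([0.6619, 0.1801])), (0.56, array([0.5184, 0.1963]))]
side [(0.56, array([224., 162.]))] [(0.72, array([0.6742, 0.183 ])), (0.67, array([0.6935, 0.284 ])), (0.64, array([0.7004, 0.023 ])), (0.52, array([ 0.5337, -0.0665]))]
31.125 tool [0.4615 0.005  0.257 ] 76.4397246559884 F [0.8667 0.1133 0.6429] grip mould [0.4755 0.0633] stand frame -0.14799772935373326 0.000935707231155684 tool sf -0.20799769615241365 0.0009988274121595227
fit [0.5135 0.204  1.2985] 74.39817432542999 0.7575809359550476
[0.4615 0.005  0.257 ] cam [0.4799 0.0794 0.42  ]
thumb 0.74 [257.  53.] [0.5004 0.1632]
toe side [(0.67, [160.7, 162.4])]
toe scene [(0.4, [320.0, 193.2])]
toe wrist []
pin side [(0.58, [226.5, 167.7])]
pin scene [(0.85, [315.2, 196.1])]
pin wrist []
thumb side [(0.58, [226.9, 152.8])]
thumb scene [(0.73, [315.8, 182.8])]
thumb wrist [(0.74, [257.0, 53.2])]
```

View pics/v16.png

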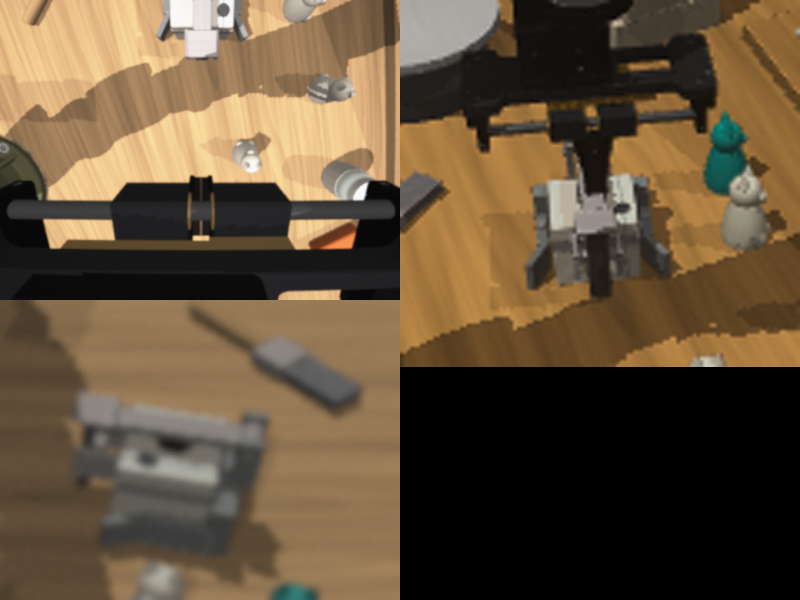

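The arm lies level on the mould, and the latch hangs straight down in front of the bar. The mould sits between the fences, and the cats, turquoise figure, jar and brush are where they were. Handing in.

```bash
python3 -c "
from cell import ticket
print(ticket.sign_off())"
```

```text
the job is handed in; nothing more can be done
None
```

The job is handed in: the mould is home in the stand, lug outward, and the clamp arm is pressed shut. From the final pictures the latch is under the bar and the things in view stand as they did, but I did not measure the latch angle or toe position, and the hand-in gave no verdict.

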